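# Set out the microscope lamp's small control units on their mat

## Task

Set out the lamp's control units on the dark mat, each centred in its white outline and boxes square to it: the power box in the rectangle at the end nearer the tall lamp unit, the finned driver in the rectangle at the other end, and the round dial handset in the circle between them. Stack the display box centred and square on top of the power box. Set everything down gently without dropping it, upright and released, and leave the little oil bottle and the objective lens standing where they are.

Things in the scene. Friction and masses are not known exactly. Their poses are not given: they have to be found in the camera images.
- mat: Dark rubber mat fixed to the bench, 104 (x) x 400 (y) x 3 mm thick, with three white outlines drawn on it: an 80 x 126 mm rectangle centred at y = +125 mm, one the same at y = -125 mm, and a circle of 70 mm diameter at the centre. Origin: centre of the underside, so things on the mat stand at z = 3 mm. x points away from the robot, y along the mat to the left as the robot sees it; the mat may be turned a little.
- lamp_unit: Tall white lamp unit fixed to the bench near one end of the mat (left or right, it changes), 130 (x) x 96 (y) x 144 mm high, with a black knob on its front (-x) and dark vent slots on top. A low (60 mm) rounded white pump module with a black round port on top stands at the other end of the mat. Origin: centre of the underside.
- power_box: Largest loose box: flat white box 64 (x) x 110 (y) x 40 mm high, black rocker switch and two sockets on the aluminium front (-x), two dark slots near each short end of its flat top; 0.3 to 0.65 kg. Origin: centre of the underside, z up.
- display_box: Loose flat grey box 58 (x) x 84 (y) x 30 mm high with a black display window and three small white buttons on its top; 0.15 to 0.3 kg. Origin: centre of the underside, z up.
- dial: Loose round dial handset: white base of 54 mm diameter, 24 mm high, with a black cylindrical knob of 30 mm diameter on top from 24 to 50 mm height; the knob is rigid with the base and can be gripped. 0.12 to 0.25 kg. Origin: centre of the underside, z up.
- driver: Loose finned driver: white block 60 (x) x 76 (y) x 34 mm high, carrying seven upright aluminium fins that run along x, 56 mm long, from 34 to 54 mm height; 0.25 to 0.5 kg. Origin: centre of the underside, z up.
- oil: Bystander: little amber oil bottle with black cap, standing loose, 28 mm diameter, 66 mm high. Origin: centre of the underside.
- objective: Bystander: steel microscope objective lens, standing loose, 28 mm diameter at the foot, 48 mm high, tapering upwards. Origin: centre of the underside.
Things that resemble listed ones, but are neither listed nor needed, are in the scene too. What is shaped like the display_box but blue, green or orange is not meant.

How it is judged:
By the outcome, as a careful person would: the job done as asked, in the order asked, and still so for the second after the job is handed in, with the robot touching nothing.
It also fails if it takes over 96 s, if anything falls off the work surface, if the arm or the gripper's body presses on something with over 40 N, if the wrist force passes 120 N, or if a joint passes its speed limit or range.

## Robot

A 7-joint arm with a two-finger parallel gripper is mounted at the origin on the work surface. World frame = base frame: x ahead of the robot, y to its left, z up, the work surface at z = 0. Lengths are in mm, angles in rad, forces in N, time in s.
With the tool pointing down it reaches from about 425 to 875 mm from the base axis. Payload 8.4 kg.
Tool frame: the origin (TCP) lies at the very end of the fingers, on their centre line; the grasp point (between the pads) lies 19 mm behind it (arm.hold_point_z is the distance from the TCP to the grasp point, in mm); z points along the fingers, y is the direction in which the jaws open and shut (so a half turn about z gives the same grasp; the last joint's range is limited). The gripper opens to 87 mm and grips with 3 to 60 N. Pads are 19 mm wide; open, the fingers measure 117 mm over their backs; the gripper's body (75 mm by 190 mm) begins 51 mm behind the grasp point.
Start: joints at [-0.099, 0.333, 0.04, 1.465, -0.013, 1.343, -0.059], TCP at [649.971, -0.012, 190.746] pointing down, gripper open.
Joint ranges: [-2.58, 2.58], [-0.38, 2.09], [-1.3, 1.39], [0.25, 2.4], [-1.5, 4.64], [0.08, 2.09], [-2.65, 2.65]. Speed limits (rad/s): [2.22, 2.22, 2.79, 2.79, 3.14, 3.14, 3.14].

## Interface

Orientations are given as a 3x3 rotation matrix whose columns are the frame's x, y, z axes.
In Python, from rig import arm gives the robot as it stands. The module is installed in compiled form; this text tells all that it offers.
- The arm moves only by the tool send_rows, never from a script. Its argument "increments" is one flat list of numbers, 4 for each row, row after row: the shift along the world's x, y, z in cm, then the turn about the world's z in degrees. In form: [x, y, z, turn, x, y, z, turn, ...]. A call has exactly 10 rows; each row is the pose to reach, as a shift and turn from the pose measured when the call began; what a row does not reach only later rows make up. A row lasts 1/8 s, in which the tool goes at most 62.5 mm and 10.7 degrees, less where a joint would pass 70% of its speed; a pose out of reach is approached as far as the arm can. A call with a gripper value outside its range is refused whole. "claw" is the finger opening in cm, from 0 to 8.7, set as the call begins (left out, the last holds). The fingers move at their own pace and stop on an object; the grip force is fixed at half the most. Time passes only in rows, so rows that repeat a pose let the fingers close, or fill a call up. It gives the time, the measured TCP pose, the force and the opening at its end, in the units of the state.
- arm.observe(): the state, without advancing time (a new reading comes with each control period).
- arm.camera(name): name is "scene" or "side" or "wrist"; returns a dict with "image" (420x560x3 uint8, blue, green, red), "intrinsics" (3x3 intrinsics, pixels), "dist" ([k1, k2, p1, p2, k3] as OpenCV has them; the pictures are not rectified), "R" (3x3) and "t" (3): a world point X has camera coordinates R X + t. Camera axes: x right, y down, z forward; pixel columns grow to the right and rows downward; lengths in mm; the calibration is good to about 2 mm. A picture is of the moment at which its call begins. There is no depth.
- arm.close_job(): hands the job in, once; it reports no verdict.
Trained networks look in a picture, given as the dict that the camera call returned (one of the last four; its "shot" number tells which), for a name from the list of things; names that differ only in an ending like _2 or _b are one class to them, and where a whole thing is asked for, a point or a joint stands for the part that bears it (a point fixed in the world has none). Each returns a list of dicts, best first, with "conf" (0 to 1); they miss things now and then, are a little off and sometimes report something else, mostly with a low value. They report only what shows in the picture. A call takes as long as a camera call. They do not tell look-alikes from the thing itself.
- arm.recognise(picture, thing): "centre" ([x, y, z] in mm, in the coordinates of the camera as it stood for that picture, good to about 4 mm: the middle of the surface that is visible of it).
- arm.silhouettes(picture, thing): "mask" (420x560 bool, what is visible of it).
The state is a dict: "time_s": time; "joints": joint angles; "dq": joint speeds; "tau": joint torques, N m; "position": TCP position; "orientation": TCP orientation; "contact_force": force on the tool from outside, world axes, zero at the start; "ft_torque": the same for the moment, N m; "grip_width": opening from 0.0 (shut) to 1.0 (fully open).
Only numpy, scipy, OpenCV 4.12 (cv2) and the standard library are available. Lean on these libraries where they do the work, as an engineer would, in place of code of your own. Each camera call takes 0.05 s, during which the arm holds its last target.

## Working session

There is one attempt and no reset: what is moved stays moved. The work goes in short steps, Python scripts to look and compute and a tool call to move; the robot and the scene stay as the last step left them, time stands still between calls to the robot, and variables do not carry over. Pictures are saved under pics/ and viewed, and the job is handed in when it is done.

Besides the shell and the picture viewer there is one more tool, called after "Request:" as a command line: name --argument value ..., lists and objects as JSON in quotes. send_rows: Moves the arm, as the interface text tells. Its arguments: {"type":"object","properties":{"increments":{"type":"array","items":{"type":"number"}},"claw":{"type":"number"}},"required":["increments"]}

```bash
mkdir -p pics
cat > h.py <<'E'
import numpy as np, cv2, pickle
from rig import arm
def shot(n,f):
    p=arm.camera(n); cv2.imwrite('pics/'+f,p['image']); pickle.dump(p,open(f'pics/{f}.pkl','wb')); return p
def load(f): return pickle.load(open(f'pics/{f}.pkl','rb'))
def ray(p,uv):
    q=cv2.undistortPoints(np.array(uv,float).reshape(-1,1,2),np.array(p['intrinsics']),np.array(p['dist'])).reshape(-1,2)
    R=np.array(p['R']);t=np.array(p['t']).ravel()
    return -R.T@t, np.c_[q,np.ones(len(q))]@R
def onz(p,uv,z):
    o,d=ray(p,uv); return o+d*((z-o[2])/d[:,2])[:,None]
def proj(p,X):
    return cv2.projectPoints(np.array(X,float).reshape(-1,3),cv2.Rodrigues(np.array(p['R']))[0],np.array(p['t'],float).ravel(),np.array(p['intrinsics']),np.array(p['dist']))[0].reshape(-1,2)
def w(p,c): return np.array(p['R']).T@(np.array(c)-np.array(p['t']).ravel())
E
python3 - <<'E'
from h import *
np.set_printoptions(precision=1,suppress=True)
print(arm.observe()['time_s'])
for n in ('scene','side'):
    p=shot(n,n+'0.png'); print(n,p['shot'],-np.array(p['R']).T@np.array(p['t']).ravel())
    for th in ['mat','lamp_unit','power_box','display_box','dial','driver','oil','objective']:
        for r in arm.recognise(p,th): 
            c=np.array(r['centre']); W=w(p,c); print(th,round(r['conf'],2),W,proj(p,W)[0])
p=shot('wrist','wrist0.png');print(-np.array(p['R']).T@np.array(p['t']).ravel(),p['R'],p['intrinsics'])
E
```

```text
0.0
scene 1 [1390.3  246.4 1005.3]
mat 0.83 [664.5  33.9   5.3] [261.2 269.6]
lamp_unit 0.92 [ 684.2 -405.8  118.5] [ 96.  210.9]
power_box 0.67 [532.6 -92.7  32.7] [230.2 216.7]
display_box 0.82 [ 238.9 -298.    34. ] [199.4 140.9]
display_box 0.78 [ 516.5 -295.4   33. ] [165.3 198.8]
display_box 0.74 [ 367.2 -387.5   27.8] [158.2 162.2]
display_box 0.61 [ 414.2 -197.    31.1] [209.7 182.2]
dial 0.84 [516.2  93.3  23.9] [297.1 228.2]
driver 0.66 [513.8 293.3  36.2] [370.7 239.4]
driver 0.25 [635.2 298.3  37.3] [366.6 275.2]
oil 0.61 [632.  300.8  38.7] [367.8 274. ]
objective 0.65 [ 646.9 -303.5   28.7] [143.5 231.8]
side 2 [-122.9 -970.6  674. ]
mat 0.7 [659.7 -10.4   7. ] [327.8 195.4]
lamp_unit 0.88 [ 601.3 -458.7  105. ] [443.6 254.1]
power_box 0.55 [ 487.6 -107.8   39.4] [296.6 216.5]
display_box 0.94 [ 219.3 -313.7   32.3] [239.6 302.6]
display_box 0.78 [ 349.6 -409.1   27.1] [323.4 311.5]
display_box 0.63 [ 392.3 -223.7   32.4] [289.5 253.5]
display_box 0.6 [ 498.6 -315.    33.5] [353.2 260.6]
dial 0.69 [494.6  78.4  30.1] [261.3 188.3]
driver 0.69 [489.  263.7  36.3] [229.2 161.8]
oil 0.49 [616.5 290.1  34.8] [261.2 151.2]
objective 0.69 [ 633.8 -313.3   25.8] [398.1 246.1]
[651.2  75.  383.6] [[ 1.  -0.   0. ]
 [-0.  -1.   0.3]
 [ 0.  -0.3 -1. ]] [[353.5   0.  281.9]
 [  0.  353.5 208.3]
 [  0.    0.    1. ]]
```

View pics/scene0.png

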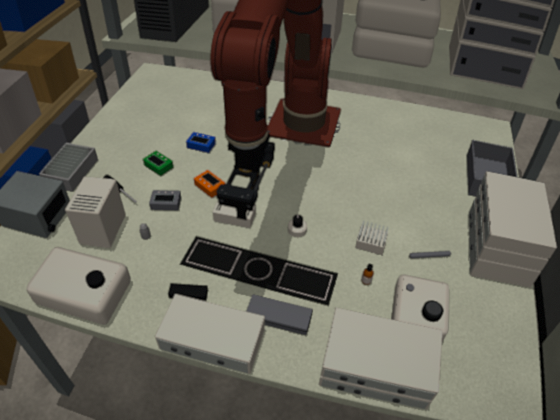

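View pics/side0.png

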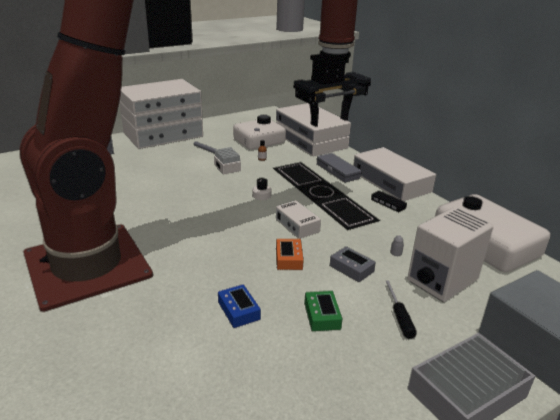

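View pics/wrist0.png

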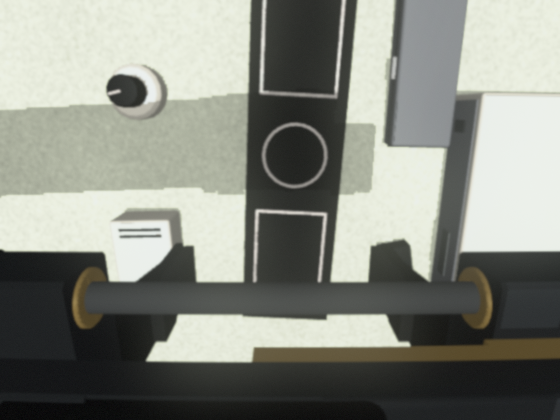

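The scene view shows the lamp unit at right (-y) at (96,210), and the low pump module at the other end (422,305). So the power box goes at mat -y and the driver at mat +y. Candidates by scene pixel:
- **Display box:** grey (165,199), blue (200,141), green (158,162), orange (209,182). I choose grey.
- **Power box:** small white box at (232,212). The big white boxes at (212,332) and (380,355) are furniture.
- **Dial:** (297,226).
- **Driver:** (371,238). The grey ribbed tray at (68,163) is not it.

Next I'll fit the poses.

```bash
cat >> h.py <<'E'
from scipy.optimize import minimize
DIM=dict(power_box=(64,110,40),display_box=(58,84,30),driver=(60,76,54))
def pts(th,x,y,a,z0=0):
    if th=='dial':
        t=np.linspace(0,2*np.pi,24,endpoint=False);P=[]
        for r,z in((27,0),(27,24)):
            P+= [np.c_[x+r*np.cos(t),y+r*np.sin(t),0*t+z+z0]]
        Q=[np.c_[x+15*np.cos(t),y+15*np.sin(t),0*t+z+z0] for z in(24,50)]
        return [np.vstack(P),np.vstack(Q)]
    l,b,h=DIM[th]
    def bx(l,b,za,zb):
        c,s=np.cos(a),np.sin(a)
        return np.array([[x+c*i*l/2-s*j*b/2,y+s*i*l/2+c*j*b/2,z+z0] for z in(za,zb) for i,j in((-1,-1),(1,-1),(1,1),(-1,1))])
    if th=='driver': return [bx(60,76,0,34),bx(56,72,34,54)]
    return [bx(l,b,0,h)]
def sil(p,th,x,y,a,z0=0,S=8):
    m=np.zeros((420,560),np.uint8)
    for P in pts(th,x,y,a,z0):
        q=proj(p,P); q=q[np.isfinite(q).all(1)]
        hu=cv2.convexHull(np.clip(q,-2000,2000).astype(np.float32))
        cv2.fillPoly(m,[np.round(hu*16).astype(np.int32)],255,cv2.LINE_AA,4)
    return m/255.
def fit(views,th,x0,z0=0):
    # views: list of (p,mask,valid)
    def cost(v):
        c=0
        for p,m,val in views:
            s=sil(p,th,v[0],v[1],v[2]/50,z0)
            m_=cv2.GaussianBlur(m.astype(np.float32),(0,0),1.0); s=cv2.GaussianBlur(s.astype(np.float32),(0,0),1.0)
            d=np.abs(s-m_)
            if val is not None: d=d*val
            c+=d.sum()/max(m.sum(),1)
        return c
    best=None
    for da in ([-.5,-.25,0,.25,.5] if th!='dial' else [0]):
        X=np.array([x0[0],x0[1],(x0[2]+da)*50])
        r=minimize(cost,X,method='Nelder-Mead',options=dict(initial_simplex=X+np.array([[0,0,0],[12,0,0],[0,12,0],[0,0,10]]),xatol=.1,fatol=1e-4))
        if best is None or r.fun<best.fun: best=r
    v=best.x; return np.array([v[0],v[1],v[2]/50]),best.fun
def outline(p,th,v,f,z0=0,crop=None,k=1):
    im=cv2.resize(p['image'],None,fx=k,fy=k,interpolation=cv2.INTER_CUBIC)
    for P in pts(th,*v,z0):
        n=len(P)//2;q=proj(p,P)*k
        for Q in(q[:n],q[n:]): cv2.polylines(im,[np.round(Q).astype(np.int32)],True,(0,0,255),1)
    if crop: x,y,a,b=[int(c*k) for c in crop]; im=im[max(y,0):b,max(x,0):a]
    if f: cv2.imwrite('pics/'+f,im)
    return im
E
python3 - <<'E'
from h import *
np.set_printoptions(precision=2,suppress=True)
ps=shot('scene','scene1.png');pd=shot('side','side1.png')
tiles=[]
for th,x0 in (('power_box',(515,-100,0)),('display_box',(510,-305,0)),('driver',(505,280,0)),('dial',(508,86,0))):
    V=[]
    for p in(ps,pd):
        u=proj(p,[x0[0],x0[1],20])[0]
        for r in arm.silhouettes(p,th):
            m=np.array(r['mask']); cy,cx=np.argwhere(m).mean(0)
            if np.hypot(cx-u[0],cy-u[1])<22: V.append((p,m,None));print(th,r['conf'],m.sum(),cx,cy);break
    for vv in [V]+[[q] for q in V]:
        v,c=fit(vv,th,x0); print(th,v[:2],np.degrees(v[2]),c)
        if vv is V: v0=v
    for p in(ps,pd):
        u=proj(p,[v0[0],v0[1],20])[0]
        im=outline(p,th,v0,None,crop=(u[0]-33,u[1]-33,u[0]+33,u[1]+33),k=4);tiles.append(cv2.resize(im,(200,200)))
cv2.imwrite('pics/fit0.png',np.vstack([np.hstack(tiles[0::2]),np.hstack(tiles[1::2])]))
E
```

```text
power_box 0.61 603 232.00497512437812 216.13101160862354
power_box 0.87 1068 297.67228464419475 218.6760299625468
power_box [502.41 -91.17] -0.8270255258738366 1.063573828715028
power_box [506.48 -90.09] 13.075677709975597 0.8902387476679104
power_box [503.99 -86.85] -5.253936335371281 0.1426610339446907
display_box 0.59 602 165.2059800664452 200.2674418604651
display_box 0.57 1026 351.6072124756335 263.312865497076
display_box [ 507.79 -301.26] 18.035166613394622 0.29387970058651175
display_box [ 506.03 -302.24] 22.54491956085062 0.16509583938953487
display_box [ 508.6  -300.93] 17.183362236250495 0.12069717020551596
driver 0.76 706 371.1501416430595 238.81586402266288
driver 0.69 579 226.9740932642487 159.8860103626943
driver [497.05 296.84] -8.581719826282171 0.39630671373417975
driver [496.23 297.15] -4.232983917560631 0.27130507342200777
driver [500.45 304.12] -9.491432729990233 0.09026373565094047
dial 0.81 344 297.1220930232558 226.8343023255814
dial 0.69 295 261.2237288135593 189.13220338983052
dial [502.06  90.18] 4.118069814509619 0.5039629181022479
dial [502.02  90.31] 7.558604442715142 0.18055618640988372
dial [504.37  98.57] -0.8885050705573387 0.3091750840009269
```

View pics/fit0.png

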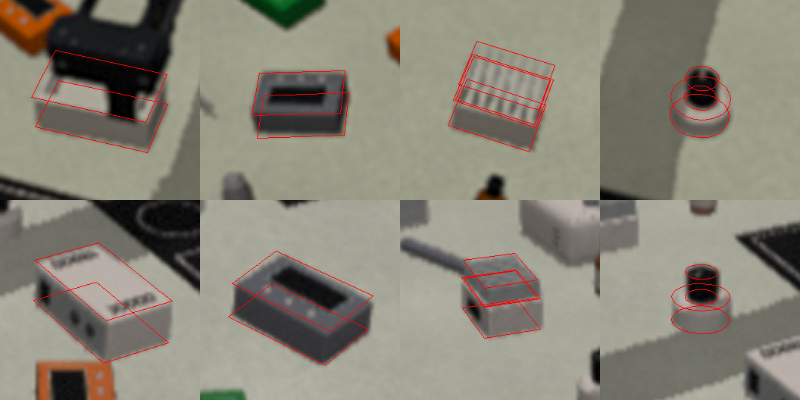

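Request:
send_rows --increments '[-2.5,-5,0,0,-5,-10,0,0,-7.5,-15,0,0,-10,-20,0,0,-10,-20,0,0,-10,-20,0,0,-10,-20,0,0,-10,-20,0,0,-10,-20,0,0,-10,-20,0,0]'

```text
time_s: 2.7
position: [550.1, -199.8, 190.7]
orientation: [[-0.0, 1.0, -0.0], [1.0, 0.0, -0.0], [-0.0, -0.0, -1.0]]
contact_force: [0.6, 1.1, -0.4]
grip_width: 0.996
```

Run:
```python
from h import *
print(arm.observe()['position'],arm.observe()['time_s'],arm.observe()['orientation'])
p=shot('wrist','wrist1.png')
for r in arm.silhouettes(p,'power_box'):
    m=r['mask'];print(r['conf'],m.sum(),np.argwhere(m).mean(0))
    v,c=fit([(p,m,None)],'power_box',(503,-90,0));print(v,np.degrees(v[2]),c)
    outline(p,'power_box',v,'w1fit.png');break
```

```text
[ 550.09210365 -199.77078598  190.68780414] 2.7 [[-4.09926193e-04  9.99999909e-01 -1.18230308e-04]
 [ 9.99999916e-01  4.09924189e-04 -1.69693067e-05]
 [-1.69208397e-05 -1.18237254e-04 -9.99999993e-01]]
0.89 8675 [ 67.18051873 231.47170029]
[ 5.05218064e+02 -9.19008082e+01  1.50447885e-02] 0.8620028842346628 0.07074087884996398
```

View pics/w1fit.png

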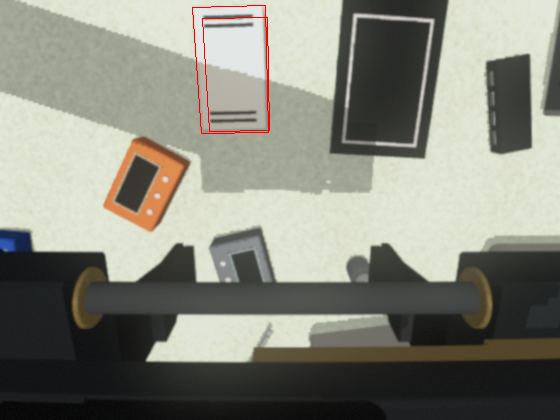

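```bash
cat >> h.py <<'E'
def matpts(x,y,a,which):
    c,s=np.cos(a),np.sin(a);P=[]
    for k in which:
        if k=='c':
            t=np.linspace(0,2*np.pi,90);P.append(np.c_[35*np.cos(t),35*np.sin(t)])
        else:
            C=np.array([[-40,-63],[40,-63],[40,63],[-40,63],[-40,-63]])+[0,125*k]
            P.append(np.vstack([C[i]+(C[i+1]-C[i])*u for i in range(4) for u in np.linspace(0,1,40)[:,None,None].reshape(40,1,1)] if 0 else [C[i]+(C[i+1]-C[i])*u for i in range(4) for u in np.linspace(0,1,40)]))
    P=np.vstack(P);return np.c_[x+c*P[:,0]-s*P[:,1],y+s*P[:,0]+c*P[:,1],np.full(len(P),3.)]
def matscore(views,inset=0.):
    # white top-hat response
    T=[]
    for p,wh in views:
        g=cv2.cvtColor(p['image'],cv2.COLOR_BGR2GRAY)
        th=cv2.morphologyEx(g,cv2.MORPH_TOPHAT,np.ones((7,7))).astype(np.float32)
        T.append(cv2.GaussianBlur(th,(0,0),1.2))
    return T
def fitmat(views,x0,rowmax=240):
    T=matscore(views)
    def cost(v,sig=0):
        c=0
        for (p,wh),t in zip(views,T):
            q=proj(p,matpts(v[0],v[1],v[2]/100,wh)).astype(np.float32)
            t2=cv2.GaussianBlur(t,(0,0),sig) if sig else t
            ok=(q[:,0]>2)&(q[:,0]<557)&(q[:,1]>2)&(q[:,1]<rowmax)
            r=cv2.remap(t2,q[:,0].reshape(-1,1),q[:,1].reshape(-1,1),cv2.INTER_LINEAR).ravel()
            c-=r[ok].sum()/max(ok.sum(),1)
        return c
    v=np.array([x0[0],x0[1],x0[2]*100])
    for s in(4,2,0):
        v=minimize(cost,v,args=(s,),method='Nelder-Mead',options=dict(initial_simplex=v+np.array([[0,0,0],[5,0,0],[0,5,0],[0,0,3]])*(1 if s else .5),xatol=.05,fatol=1e-3)).x
    return np.array([v[0],v[1],v[2]/100]),cost(v)
E
python3 - <<'E'
from h import *
np.set_printoptions(precision=3,suppress=True)
a=load('wrist0.png');b=load('wrist1.png');s=load('scene1.png');d=load('side1.png')
print(onz(b,[(353,14),(434,19),(416,147),(344,141)],3));print(onz(a,[(295,155)],3))
k=[-1]
for V,n in (([(a,['c',1,-1])],'a'),([(b,[-1])],'b'),([(a,['c',1,-1]),(b,[-1])],'ab'),([(s,['c',1,-1])],'s'),([(d,['c',1,-1])],'d')):
    v,c=fitmat(V,(660,0,-.05),240 if n in('a','b','ab') else 420);print(n,v,np.degrees(v[2]),c)
    if n=='ab':
        ims=[]
        for p,wh in V:
            im=p['image'].copy()
            for q in proj(p,matpts(*v,wh)): cv2.circle(im,tuple(int(round(z)) for z in q),0,(0,0,255),-1)
            ims.append(im[:260,150:460])
        cv2.imwrite('pics/mat.png',np.hstack(ims))
E
```

```text
[[ 621.161  -34.515    3.   ]
 [ 701.662  -38.033    3.   ]
 [ 695.488 -163.815    3.   ]
 [ 617.672 -157.776    3.   ]]
[[665.599  27.011   3.   ]]
a [666.431  -9.377  -0.027] -1.5417448556668851 -30.510619527475846
b [664.469  25.478  -0.051] -2.9336428541851354 -69.76553955078126
ab [663.067  -3.534  -0.052] -2.9806602872604673 -64.89342296969505
s [660.805  23.695  -0.054] -3.0850992106614448 -44.41278582317073
d [675.411  25.614  -0.141] -8.090247190388821 -21.30221512957317
```

View pics/mat.png

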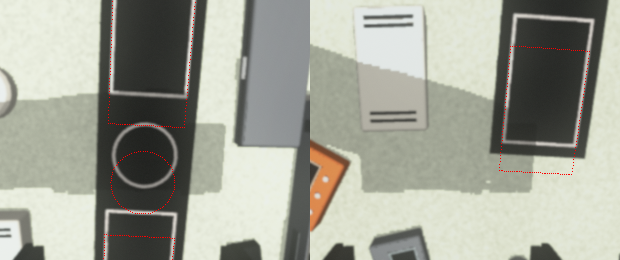

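Bad start guess; refit from (665,26).

Run:
```python
from h import *
np.set_printoptions(precision=3,suppress=True)
a=load('wrist0.png');b=load('wrist1.png');s=load('scene1.png');d=load('side1.png')
for V,n in (([(a,['c',1,-1])],'a'),([(b,[-1])],'b'),([(a,['c',1,-1]),(b,[-1])],'ab'),([(s,['c',1,-1])],'s'),([(d,['c',1,-1])],'d')):
    v,c=fitmat(V,(665,26,-.05),240 if n in('a','b','ab') else 420);print(n,v,np.degrees(v[2]),c)
    if n=='ab':
        for k in(-1,1): print(k,v[0]-k*125*np.sin(v[2]),v[1]+k*125*np.cos(v[2]))
        ims=[]
        for p,wh in V:
            im=p['image'].copy()
            for q in proj(p,matpts(*v,wh)): cv2.circle(im,tuple(int(round(z)) for z in q),0,(0,0,255),-1)
            ims.append(im[:260,150:460])
        cv2.imwrite('pics/mat2.png',np.hstack(ims))
```

```text
a [664.856  26.261  -0.051] -2.918412188232887 -69.11347026209677
b [664.604  25.455  -0.052] -2.973693583041087 -69.76322021484376
ab [664.719  25.695  -0.052] -2.9903057426696895 -138.30853881835938
-1 658.1982201736607 -99.13496894185451
1 671.2399678396321 150.52462494113075
s [660.798  23.681  -0.054] -3.0925132283332957 -44.41209032012195
d [675.273  25.454  -0.141] -8.102410889365412 -21.305630716463416
```

View pics/mat2.png

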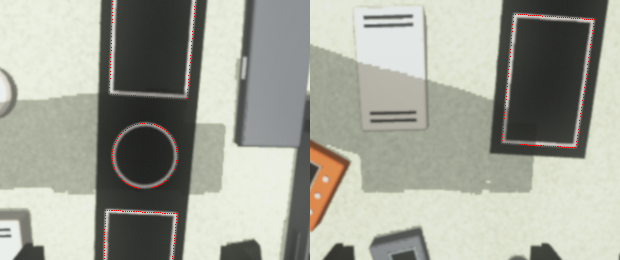

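Request:
send_rows --increments '[-1.5,4,-2,0.9,-3,8,-4,0.9,-4.5,10.8,-6,0.9,-4.5,10.8,-9,0.9,-4.5,10.8,-12,0.9,-4.5,10.8,-14.5,0.9,-4.5,10.8,-16.5,0.9,-4.5,10.8,-17.7,0.9,-4.5,10.8,-18.3,0.9,-4.5,10.8,-18.3,0.9]'

```text
time_s: 4.05
position: [505.1, -91.9, 7.8]
orientation: [[-0.016, 1.0, -0.0], [1.0, 0.016, 0.0], [0.0, -0.0, -1.0]]
contact_force: [-0.4, -0.9, 0.9]
grip_width: 1.002
```

Request:
send_rows --increments '[0,0,0,0,0,0,0,0,0,0,0,0,0,0,0,0,0,0,0,0,0,0,0,0,0,0,0,0,0,0,0,0,0,0,0,0,0,0,0,0]' --claw 5

```text
time_s: 5.3
position: [505.5, -92.0, 8.7]
orientation: [[-0.016, 1.0, 0.001], [1.0, 0.016, -0.0], [-0.0, 0.001, -1.0]]
contact_force: [-2.7, -0.3, 6.4]
grip_width: 0.576
```

Run:
```python
from h import *
a=shot('scene','sc2.png')['image'][150:270,160:320];b=shot('side','sd2.png')['image'][150:270,220:380]
cv2.imwrite('pics/g2.png',np.hstack([cv2.resize(a,(400,300)),cv2.resize(b,(400,300))]))
```

```text
(no output)
```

View pics/g2.png

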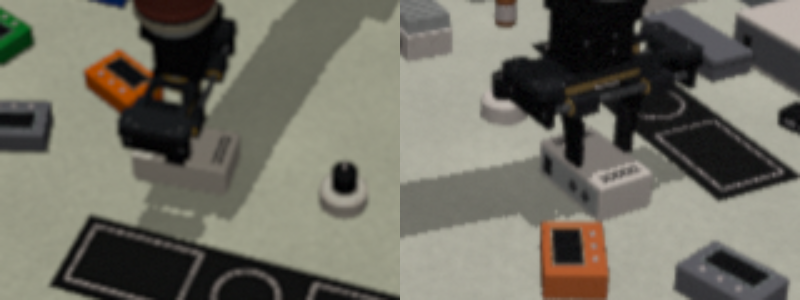

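Run:
```python
from h import *
s=arm.observe();print(s['position'],s['contact_force'],s['grip_width'],s['joints'])
T=[]
for f,c in(('sc2.png',(160,150)),('sd2.png',(220,150))):
    p=load(f)
    im=outline(p,'power_box',(505.2,-91.9,.016),None,k=5)
    o=np.array(s['position'])
    for dx in(-25,25):
        q=proj(p,[o+[dx,0,0],o+[dx,0,70]])*5; cv2.line(im,tuple(map(int,q[0])),tuple(map(int,q[1])),(0,255,0),2)
    x,y=c[0]*5,c[1]*5
    T.append(cv2.resize(im[y+100:y+500,x+ (100 if f[1]=='c' else 200):x+(500 if f[1]=='c' else 600)],(400,400)))
cv2.imwrite('pics/g3.png',np.hstack(T))
```

```text
[505.49410946 -92.05534841   8.65913749] [-3.42003951 -0.32567428  7.23673222] 0.5744802398427512 [ 0.03818701  0.23712917  0.06169183  1.99472235 -0.01836819  0.90950321
  0.1250861 ]
```

View pics/g3.png

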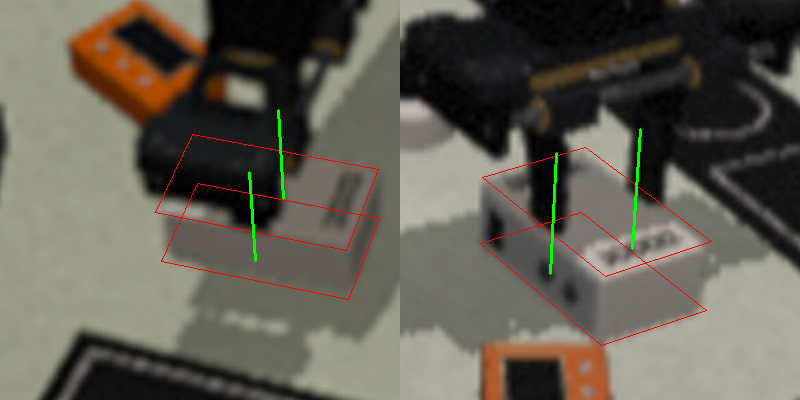

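Request:
send_rows --increments '[0,0,0,0,0,0,0,0,0,0,0,0,0,0,0,0,0,0,0,0,0,0,0.3,0,0,0,0.6,0,0,0,1,0,0,0,1.5,0,0,0,2,0]' --claw 4.5

```text
time_s: 6.65
position: [505.6, -92.0, 29.1]
orientation: [[-0.016, 1.0, 0.001], [1.0, 0.016, -0.0], [-0.0, 0.001, -1.0]]
contact_force: [-0.0, 0.2, -0.6]
grip_width: 0.516
```

Run:
```python
from h import *
a=shot('scene','sc3.png')['image'][160:250,190:290];b=shot('side','sd3.png')['image'][160:250,250:350]
cv2.imwrite('pics/g4.png',np.hstack([cv2.resize(a,(400,360),interpolation=2),cv2.resize(b,(400,360),interpolation=2)]))
shot('wrist','w3.png')
```

```text
(no output)
```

View pics/g4.png

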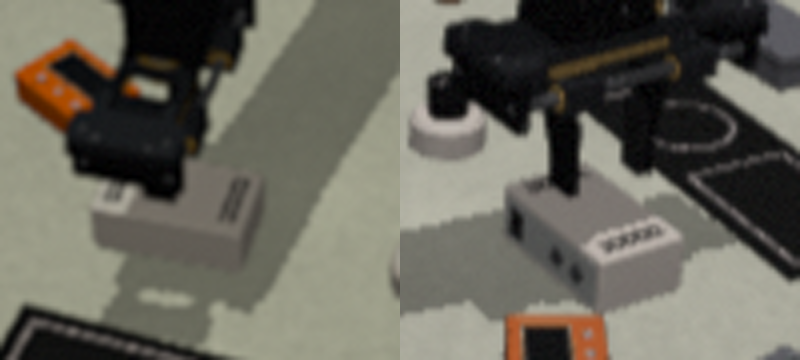

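View pics/w3.png

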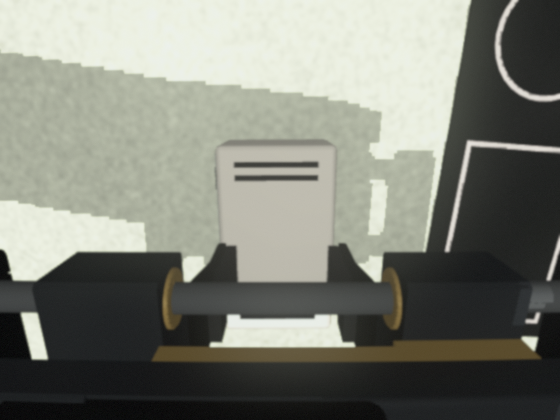

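Run:
```python
from h import *
np.set_printoptions(precision=1,suppress=True)
p=load('sd3.png');q=load('sc3.png')
for z in(29,40,50,60,70):
    print(z,*[ (proj(p,[505.6+d,-92,z])[0]-[250,160])*4+[400,0] for d in(-30,-22,22,30)],'|',*[ (proj(q,[505.6+d,-92,z])[0]-[190,160])*4 for d in(-22,22,30)])
```

```text
29 [555.4 233.5] [566.1 230.3] [624.  213.1] [634.3 210. ] | [184.1 182.2] [164.4 225.6] [160.8 233.7]
40 [556.2 218.4] [566.9 215.2] [625.  198.2] [635.4 195.1] | [183.5 171.2] [163.7 214.7] [160.  222.8]
50 [556.8 204.6] [567.6 201.4] [625.9 184.5] [636.4 181.5] | [182.9 161.1] [162.9 204.6] [159.2 212.7]
60 [557.5 190.6] [568.3 187.5] [626.9 170.7] [637.3 167.7] | [182.3 150.9] [162.2 194.4] [158.5 202.5]
70 [558.2 176.6] [569.1 173.5] [627.8 156.9] [638.3 153.9] | [181.7 140.6] [161.5 184.1] [157.7 192.2]
```

Run:
```python
from h import *
p=load('sd3.png');a=p['image'][170:220,270:330];q=load('sc3.png')['image'][180:230,200:260]
f=lambda a:np.clip(cv2.resize(a,(400,333),interpolation=2).astype(float)*2.2+10,0,255)
cv2.imwrite('pics/g5.png',np.hstack([f(q),f(a)]))
```

```text
[ WARN:0@0.504] global loadsave.cpp:1063 imwrite_ Unsupported depth image for selected encoder is fallbacked to CV_8U.
```

View pics/g5.png

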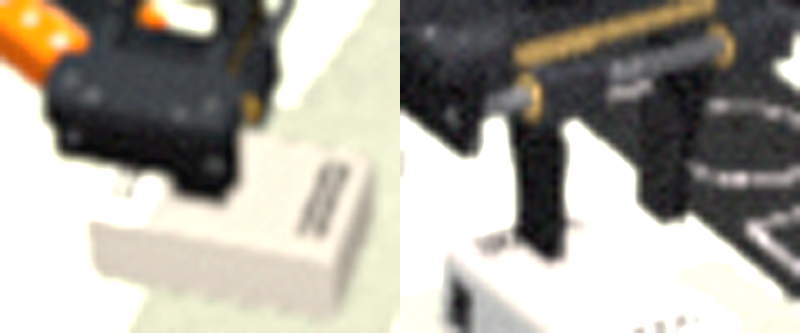

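Request:
send_rows --increments '[0,0,1,0,0,0,2,0,0,0,3,0,0,0,4,0,0,0,5,0,0,0,5,0,0,0,5,0,0,0,5,0,0,0,5,0,0,0,5,0]' --claw 8.7

```text
time_s: 8.05
position: [505.7, -92.1, 78.9]
orientation: [[-0.016, 1.0, 0.001], [1.0, 0.016, -0.0], [-0.0, 0.001, -1.0]]
contact_force: [-0.3, -0.2, 0.4]
grip_width: 0.994
```

Run:
```python
from h import *
np.set_printoptions(precision=1,suppress=True)
print('hold',arm.hold_point_z, [n for n in dir(arm) if not n.startswith('_')])
s=arm.observe();o=np.array(s['position']);print(o,s['grip_width'])
f=lambda a:np.clip(a.astype(float)*2.0+10,0,255).astype(np.uint8)
T=[]
for n in('scene','side'):
    p=shot(n,n+'4.png');k=6
    im=f(cv2.resize(p['image'],None,fx=k,fy=k,interpolation=2))
    for dx in(-43.5,43.5):
        for z,c in((0,(0,0,255)),(15,(0,200,0)),(30,(255,0,0)),(45,(255,0,255))):
            u=tuple((proj(p,o+[dx,0,z])[0]*k).astype(int)); cv2.circle(im,u,5,c,-1)
    u=(proj(p,o+[0,0,30])[0]*k).astype(int);T.append(im[u[1]-250:u[1]+250,u[0]-200:u[0]+200])
cv2.imwrite('pics/g6.png',np.hstack(T))
```

```text
hold 18.700000000000003 ['IKError', 'camera', 'close_job', 'hold_point_z', 'observe', 'recognise', 'silhouettes']
[505.7 -92.1  78.9] 0.9943346291822692
```

View pics/g6.png

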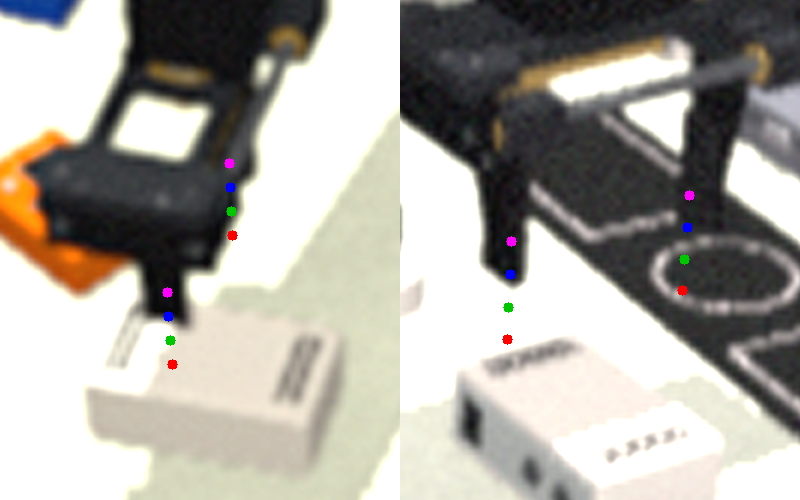

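Request:
send_rows --increments '[0,0,-2,0,0,0,-4,0,0,0,-6,0,0,0,-7,0,0,0,-7.7,0,0,0,-8.3,0,0,0,-8.8,0,0,0,-9.1,0,0,0,-9.1,0,0,0,-9.1,0]'

```text
time_s: 9.4
position: [505.9, -92.1, -11.8]
orientation: [[-0.016, 1.0, 0.002], [1.0, 0.016, -0.0], [-0.0, 0.002, -1.0]]
contact_force: [0.3, 0.3, -0.1]
grip_width: 1.004
```

Request:
send_rows --increments '[0,0,-0.2,0,0,0,-0.4,0,0,0,-0.6,0,0,0,-0.7,0,0,0,-0.7,0,0,0,-0.7,0,0,0,-0.7,0,0,0,-0.7,0,0,0,-0.7,0,0,0,-0.7,0]'

```text
time_s: 10.65
position: [505.9, -92.1, -18.8]
orientation: [[-0.016, 1.0, 0.002], [1.0, 0.016, -0.0], [-0.0, 0.002, -1.0]]
contact_force: [-0.1, -0.3, 0.1]
grip_width: 0.998
```

Request:
send_rows --increments '[0,0,0,0,0,0,0,0,0,0,0,0,0,0,0,0,0,0,0,0,0,0,0,0,0,0,0,0,0,0,0,0,0,0,0,0,0,0,0,0]' --claw 4.5

```text
time_s: 11.9
position: [504.7, -92.1, -19.1]
orientation: [[-0.015, 1.0, -0.001], [1.0, 0.015, 0.0], [0.0, -0.001, -1.0]]
contact_force: [-5.0, -0.3, 4.2]
grip_width: 0.734
```

Request:
send_rows --increments '[0,0,1.5,0,0,0,4,0,3,-0.1,5,-0.9,6.5,-0.3,5,-1.9,10,-0.5,5,-2.9,13,-0.6,5,-3.9,15.4,-0.7,5,-3.9,15.4,-0.7,4,-3.9,15.4,-0.7,2.5,-3.9,15.4,-0.7,2.5,-3.9]'

```text
time_s: 13.15
position: [656.2, -99.0, 3.8]
orientation: [[0.053, 0.999, -0.005], [0.999, -0.053, 0.0], [0.0, -0.005, -1.0]]
contact_force: [-0.5, -0.8, -4.7]
grip_width: 0.729
```

Run:
```python
from h import *
shot('wrist','w5.png')
```

```text
(no output)
```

View pics/w5.png

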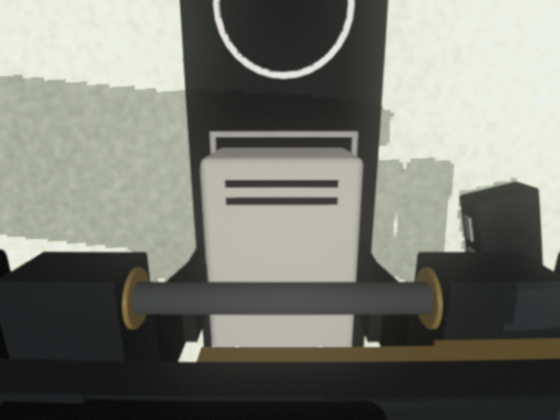

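Request:
send_rows --increments '[0.1,0,-0.3,0,0.2,0,-0.6,0,0.2,0,-0.9,0,0.2,0,-1.2,0,0.2,0,-1.4,0,0.2,0,-1.6,0,0.2,0,-1.7,0,0.2,0,-1.8,0,0.2,0,-1.85,0,0.2,0,-1.85,0]'

```text
time_s: 14.45
position: [659.1, -99.1, -13.6]
orientation: [[0.053, 0.999, -0.003], [0.999, -0.053, 0.0], [0.0, -0.003, -1.0]]
contact_force: [-0.9, -0.9, -5.7]
grip_width: 0.734
```

Request:
send_rows --increments '[-0.05,0,-0.05,0,-0.1,0,-0.1,0,-0.1,0,-0.15,0,-0.1,0,-0.2,0,-0.1,0,-0.23,0,-0.1,0,-0.23,0,-0.1,0,-0.23,0,-0.1,0,-0.23,0,-0.1,0,-0.23,0,-0.1,0,-0.23,0]'

```text
time_s: 15.7
position: [658.1, -99.0, -15.9]
orientation: [[0.053, 0.999, -0.003], [0.999, -0.053, 0.0], [0.0, -0.003, -1.0]]
contact_force: [-0.2, -0.5, -4.5]
grip_width: 0.734
```

Request:
send_rows --increments '[0,0,-0.05,0,0,0,-0.05,0,0,0,-0.1,0,0,0,-0.1,0,0,0,-0.12,0,0,0,-0.12,0,0,0,-0.12,0,0,0,-0.12,0,0,0,-0.12,0,0,0,-0.12,0]'

```text
time_s: 16.95
position: [658.1, -99.1, -16.0]
orientation: [[0.053, 0.999, -0.003], [0.999, -0.053, 0.0], [0.0, -0.003, -1.0]]
contact_force: [-6.4, 1.5, 8.1]
grip_width: 0.731
```

Request:
send_rows --increments '[0,0,0,0,0,0,0,0,0,0,0,0,0,0,0,0,0,0,0,0,0,0,1,0,0,0,3,0,0,0,7,0,0,0,11,0,0,-4,13,0]' --claw 8.7

```text
time_s: 18.2
position: [660.5, -135.2, 118.8]
orientation: [[0.047, 0.999, 0.003], [0.999, -0.047, 0.002], [0.002, 0.002, -1.0]]
contact_force: [0.0, -0.4, 0.1]
grip_width: 1.0
```

Request:
send_rows --increments '[0,-3,2,1,0,-7,4,2,0,-9,6,3,0,-9,6,3,0,-9,6,3,0,-9,6,3,0,-9,6,3,0,-9,6,3,0,-9,6,3,0,-9,6,3]'

```text
time_s: 19.45
position: [660.5, -225.2, 178.8]
orientation: [[-0.006, 1.0, 0.002], [1.0, 0.006, 0.002], [0.002, 0.002, -1.0]]
contact_force: [0.1, -0.3, -0.0]
grip_width: 1.0
```

```bash
cat >> h.py <<'E'
def check(p,th,v0,which,name,z0=3):
    m=None
    for r in arm.silhouettes(p,th):
        mm=np.array(r['mask']); q=proj(p,[v0[0],v0[1],z0+20])[0]; c=np.argwhere(mm).mean(0)[::-1]
        if np.hypot(*(c-q))<45: m=mm;conf=r['conf'];break
    if m is None: print('no mask');return
    v,c=fit([(p,m,None)],th,v0,z0); print(th,conf,v[:2].round(1),np.degrees(v[2]).round(2),'cost',round(c,3))
    outline(p,th,v,name,z0)
    return v
E
python3 - <<'E'
from h import *
p=shot('wrist','w6.png')
v=check(p,'power_box',(658,-99,-.05),[-1],'w6f.png')
print(fitmat([(p,['c',-1])],(664.7,25.7,-.052)))
E
```

```text
power_box 0.94 [659.1 -96.6] -2.51 cost 0.025
(array([ 6.66123212e+02,  2.77771118e+01, -5.25061061e-02]), np.float64(-37.336269802517364))
```

View pics/w6f.png

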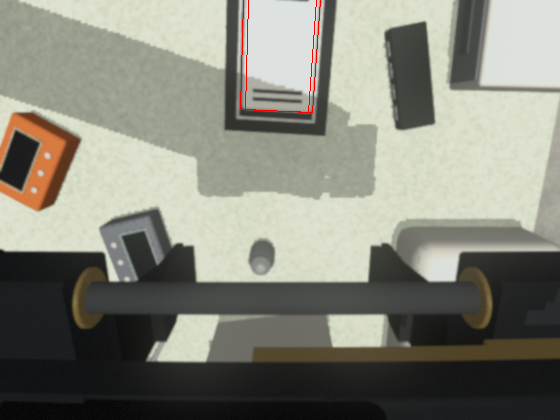

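Request:
send_rows --increments '[-1,5,0,0,-2,10,0,0,-4,16,0,0,-5,22,0,0,-7,28,0,0,-8,33,0,0,-9,38,0,0,-10,41,0,0,-10,41,0,0,-10,41,0,0]'

```text
time_s: 20.8
position: [560.9, 183.7, 178.9]
orientation: [[-0.005, 1.0, 0.003], [1.0, 0.005, 0.002], [0.002, 0.003, -1.0]]
contact_force: [-0.2, -0.4, 1.0]
grip_width: 1.0
```

Run:
```python
from h import *
p=shot('wrist','w7.png')
v=check(p,'driver',(497,297,-.15),[1],'w7f.png',z0=0)
r=fitmat([(p,[1])],(664.7,25.7,-.052))[0];print(r, r[0]-125*np.sin(r[2]),r[1]+125*np.cos(r[2]))
im=cv2.imread('pics/w7f.png')
for q in proj(p,matpts(*r,[1])): cv2.circle(im,tuple(int(round(z)) for z in q),0,(0,0,255),-1)
cv2.imwrite('pics/w7f.png',im)
```

```text
driver 0.74 [500.3 297. ] -3.4 cost 0.079
[ 6.65226676e+02  2.45157002e+01 -4.67756771e-02] 671.0715039594013 149.3789774140688
```

View pics/w7f.png

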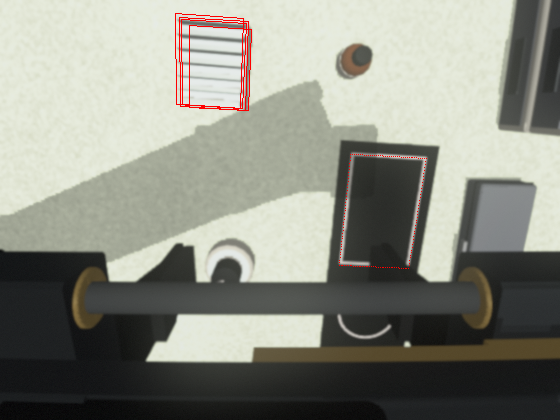

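Run:
```python
from h import *
p=load('w7.png')
a=p['image'][0:120,160:270]
b=outline(p,'driver',(500.3,297,np.radians(-3.4)),None,0)[0:120,160:270]
c=outline(p,'driver',(500.3,297,np.radians(-6)),None,0)[0:120,160:270]
cv2.imwrite('pics/w7c.png',np.hstack([cv2.resize(x,None,fx=2.4,fy=2.4,interpolation=2) for x in(a,b,c)]))
```

```text
(no output)
```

View pics/w7c.png

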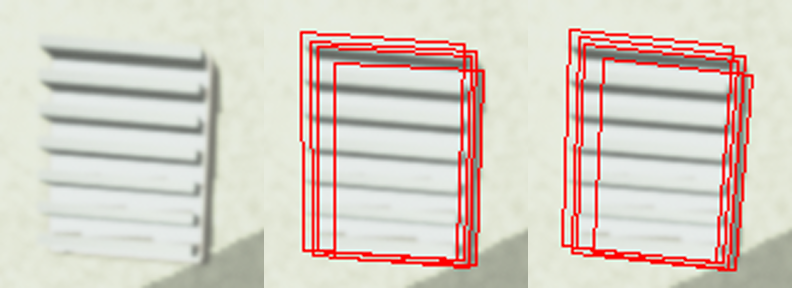

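Request:
send_rows --increments '[-3,5,0,-1.8,-5.9,10,-1,-3.7,-5.9,11.3,-4,-3.7,-5.9,11.3,-8,-3.7,-5.9,11.3,-11,-3.7,-5.9,11.3,-13.5,-3.7,-5.9,11.3,-16,-3.7,-5.9,11.3,-18,-3.7,-5.9,11.3,-19.3,-3.7,-5.9,11.3,-19.8,-3.7]'

```text
time_s: 22.15
position: [502.3, 295.4, -19.7]
orientation: [[0.062, 0.998, 0.002], [0.998, -0.062, 0.001], [0.001, 0.002, -1.0]]
contact_force: [1.1, -0.5, -0.2]
grip_width: 0.999
```

Request:
send_rows --increments '[0,0,0,0,0,0,0,0,0,0,0,0,0,0,0,0,0,0,0,0,0,0,0,0,0,0,0,0,0,0,0,0,0,0,0,0,0,0,0,0]' --claw 4

```text
time_s: 23.4
position: [501.7, 295.6, -19.3]
orientation: [[0.062, 0.998, 0.002], [0.998, -0.062, 0.001], [0.001, 0.002, -1.0]]
contact_force: [-5.1, -1.3, 6.5]
grip_width: 0.687
```

Request:
send_rows --increments '[0,0,1.5,0,0,0,4,0,2,-3,7,0,5,-6,8,0.3,8.5,-9.5,8,0.6,12,-12.5,8,0.6,15,-14.6,7,0.6,16.9,-14.6,5,0.6,16.9,-14.6,3,0.6,16.9,-14.6,2,0.6]'

```text
time_s: 24.65
position: [669.1, 149.9, -0.8]
orientation: [[0.051, 0.999, -0.001], [0.999, -0.051, 0.001], [0.001, -0.001, -1.0]]
contact_force: [-1.5, -0.1, -2.9]
grip_width: 0.69
```

Request:
send_rows --increments '[0,0,0,0,0,0,0,0,0,0,0,0,0,0,0,0,0,0,0,0,0,0,0,0,0,0,0,0,0,0,0,0,0,0,0,0,0,0,0,0]'

```text
time_s: 25.9
position: [669.2, 149.9, -0.8]
orientation: [[0.051, 0.999, -0.001], [0.999, -0.051, 0.001], [0.001, -0.001, -1.0]]
contact_force: [0.2, -0.4, -3.5]
grip_width: 0.688
```

Run:
```python
from h import *
p=shot('wrist','w8.png');print(arm.observe()['position'],arm.observe()['contact_force'])
im=p['image'].copy()
for q in proj(p,matpts(664.9,25.5,-.05,[1])): cv2.circle(im,tuple(int(round(z)) for z in q),0,(0,0,255),-1)
cv2.imwrite('pics/w8f.png',im)
```

```text
[669.16238868 149.9589746   -0.82872125] [-0.55766497  0.01417803 -3.19901356]
```

View pics/w8f.png

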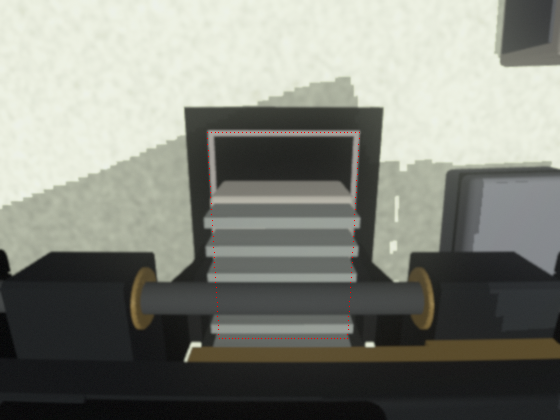

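Run:
```python
from h import *
p=load('w8.png')
T=[]
for y in(149.0,151.5):
    im=outline(p,'driver',(669.2,y,-.051),None,18.5)[160:260,190:380];T.append(cv2.resize(im,(400,210),interpolation=2))
T.append(cv2.resize(p['image'][160:260,190:380],(400,210),interpolation=2));T.append(T[0])
cv2.imwrite('pics/w8c.png',np.vstack([np.hstack(T[:2]),np.hstack(T[2:])]))
```

```text
(no output)
```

View pics/w8c.png

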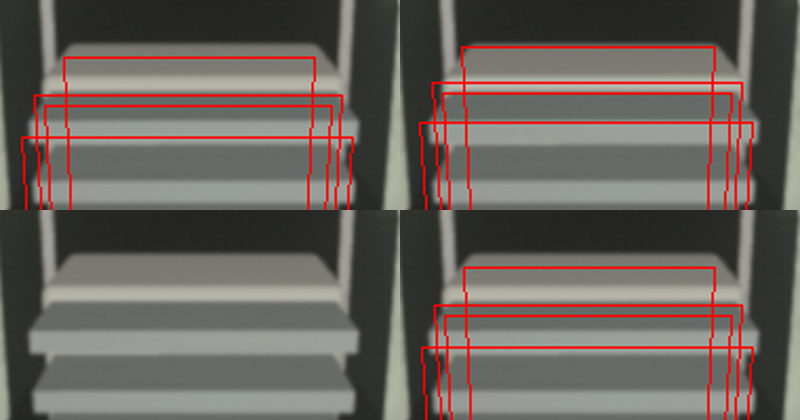

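Request:
send_rows --increments '[0.05,-0.1,-0.3,0,0.17,-0.2,-0.6,0,0.17,-0.2,-0.8,0,0.17,-0.2,-1.0,0,0.17,-0.2,-1.15,0,0.17,-0.2,-1.25,0,0.17,-0.2,-1.35,0,0.17,-0.2,-1.42,0,0.17,-0.2,-1.47,0,0.17,-0.2,-1.5,0]'

```text
time_s: 27.2
position: [670.9, 148.0, -15.8]
orientation: [[0.051, 0.999, -0.001], [0.999, -0.051, 0.001], [0.001, -0.001, -1.0]]
contact_force: [0.2, 0.2, -2.5]
grip_width: 0.691
```

Request:
send_rows --increments '[0,0,-0.04,0,0,0,-0.07,0,0,0,-0.1,0,0,0,-0.1,0,0,0,-0.1,0,0,0,-0.1,0,0,0,-0.1,0,0,0,-0.1,0,0,0,-0.1,0,0,0,-0.1,0]'

```text
time_s: 28.45
position: [670.9, 147.9, -16.2]
orientation: [[0.051, 0.999, -0.001], [0.999, -0.051, 0.001], [0.001, -0.001, -1.0]]
contact_force: [-4.0, -0.7, 4.8]
grip_width: 0.684
```

Request:
send_rows --increments '[0,0,0,0,0,0,0,0,0,0,0,0,0,0,0,0,0,0,0,0,0,0,1,0,0,0,3,0,0,0,7,0,0,0,12,0,-1,-4,16,1]' --claw 8.7

```text
time_s: 29.7
position: [661.4, 112.0, 147.7]
orientation: [[0.027, 1.0, 0.003], [1.0, -0.027, 0.004], [0.004, 0.003, -1.0]]
contact_force: [0.9, -0.9, -0.2]
grip_width: 0.999
```

Request:
send_rows --increments '[-2,-4,2,1,-3,-8,4,2,-5,-12,4,2,-6,-13,4,2,-6,-13,4,2,-6,-13,4,2,-6,-13,4,2,-6,-13,4,2,-6,-13,4,2,-6,-13,4,2]'

```text
time_s: 30.95
position: [601.4, -17.9, 187.7]
orientation: [[-0.008, 1.0, 0.002], [1.0, 0.008, 0.004], [0.004, 0.002, -1.0]]
contact_force: [-0.5, 0.1, -0.2]
grip_width: 1.003
```

Run:
```python
from h import *
p=shot('wrist','w9.png')
v=check(p,'driver',(671,150,-.05),[1],'w9a.png',z0=3)
r,c=fitmat([(p,[1,'c'])],(664.9,25.5,-.05));print(r,c, r[0]-125*np.sin(r[2]),r[1]+125*np.cos(r[2]))
d=check(p,'dial',(503,91,0),[1],None,z0=0)
im=outline(p,'driver',v,None,3)
for P in pts('dial',*d):
    for q in proj(p,P): cv2.circle(im,tuple(int(round(z)) for z in q),0,(0,0,255),-1)
for q in proj(p,matpts(*r,[1,'c'])): cv2.circle(im,tuple(int(round(z)) for z in q),0,(0,255,0),-1)
cv2.imwrite('pics/w9f.png',im)
```

```text
driver 0.57 [671.8 152. ] -3.94 cost 0.057
[ 6.64553282e+02  2.72692558e+01 -6.50491309e-02] -71.49508351293103 672.6786899905377 152.0048872178418
dial 0.59 [506.1  92.1] -3.18 cost 0.108
```

View pics/w9f.png

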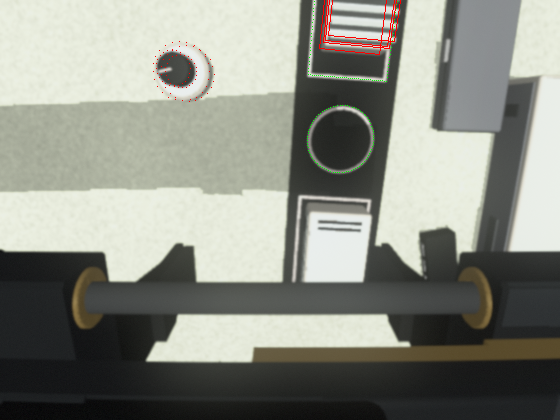

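Request:
send_rows --increments '[-4,4,0,0,-8,8,-1,0,-9.6,10.9,-4,0,-9.6,10.9,-8,0,-9.6,10.9,-11,0,-9.6,10.9,-14,0,-9.6,10.9,-16.5,0,-9.6,10.9,-18,0,-9.6,10.9,-18.8,0,-9.6,10.9,-19.2,0]'

```text
time_s: 32.35
position: [505.7, 91.0, -4.1]
orientation: [[-0.008, 1.0, 0.003], [1.0, 0.008, 0.004], [0.004, 0.003, -1.0]]
contact_force: [0.3, 0.5, -0.1]
grip_width: 0.998
```

Request:
send_rows --increments '[0,0,0,0,0,0,0,0,0,0,0,0,0,0,0,0,0,0,0,0,0,0,0,0,0,0,0,0,0,0,0,0,0,0,0,0,0,0,0,0]' --claw 1.5

```text
time_s: 33.6
position: [505.5, 91.1, -4.1]
orientation: [[-0.008, 1.0, 0.003], [1.0, 0.008, 0.004], [0.004, 0.003, -1.0]]
contact_force: [-3.5, -0.7, 2.1]
grip_width: 0.336
```

Request:
send_rows --increments '[0,0,1.5,0,0,0,4,0,3,-1,6,0,6,-2.5,6,0,9,-4,6,0,12,-5.5,6,0,14.5,-6.5,5.5,0,15.9,-6.5,4,0,15.9,-6.5,3,0,15.9,-6.5,2,0]'

```text
time_s: 34.85
position: [664.1, 26.3, 15.7]
orientation: [[-0.008, 1.0, 0.002], [1.0, 0.008, 0.004], [0.004, 0.002, -1.0]]
contact_force: [-0.7, -0.5, -2.4]
grip_width: 0.336
```

Run:
```python
from h import *
p=shot('wrist','w10.png');o=arm.observe()['position'];print(o)
im=p['image'].copy()
for q in proj(p,matpts(664.8,25.8,-.05,['c'])): cv2.circle(im,tuple(int(round(z)) for z in q),0,(0,0,255),-1)
for P in pts('dial',o[0],o[1],0,o[2]+4.1):
    for q in proj(p,P): cv2.circle(im,tuple(int(round(z)) for z in q),0,(0,255,0),-1)
cv2.imwrite('pics/w10f.png',im)
```

```text
[663.11416095  26.30452908  14.23758819]
```

View pics/w10f.png

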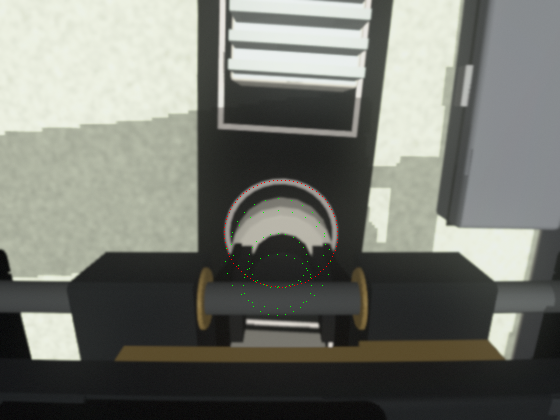

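Run:
```python
from h import *
p=load('w10.png');o=[663.3,26.3,14.4]
T=[]
for dy,dz in((0,0),(3,0),(6,0),(5,3)):
    im=cv2.resize(p['image'],None,fx=3,fy=3,interpolation=2);im=np.clip(im.astype(float)*1.8,0,255).astype(np.uint8)
    for P,col in zip(pts('dial',o[0],o[1]+dy,0,o[2]+4.1+dz),((0,0,255),(0,255,0))):
        n=len(P)//2;q=proj(p,P)*3
        for Q in(q[:n],q[n:]): cv2.polylines(im,[np.round(Q).astype(np.int32)],True,col,1)
    T.append(im[510:810,640:1040])
cv2.imwrite('pics/w10c.png',np.vstack([np.hstack(T[:2]),np.hstack(T[2:])]))
```

```text
(no output)
```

View pics/w10c.png

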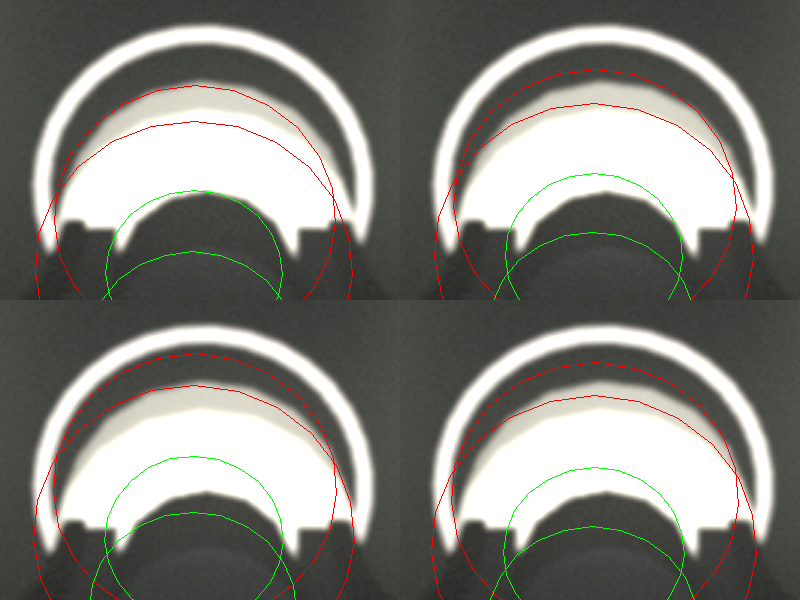

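Request:
send_rows --increments '[0,-0.1,-0.3,0,0,-0.1,-0.6,0,0,-0.1,-0.8,0,0,-0.1,-1.0,0,0,-0.1,-1.15,0,0,-0.1,-1.25,0,0,-0.1,-1.35,0,0,-0.1,-1.4,0,0,-0.1,-1.42,0,0,-0.1,-1.42,0]'

```text
time_s: 36.15
position: [663.1, 25.2, 0.0]
orientation: [[-0.008, 1.0, 0.001], [1.0, 0.008, 0.004], [0.004, 0.001, -1.0]]
contact_force: [-0.2, -1.1, -1.8]
grip_width: 0.332
```

Run:
```python
from h import *
p=shot('wrist','w11.png');o=arm.observe()['position'];print(o)
T=[]
for dx,dy in((0,0),(1.5,1)):
    im=cv2.resize(p['image'],None,fx=3,fy=3,interpolation=2);im=np.clip(im.astype(float)*1.5,0,255).astype(np.uint8)
    for P,col in zip(pts('dial',o[0]+dx,o[1]+dy,0,o[2]+4.1),((0,0,255),(0,255,0))):
        n=len(P)//2;q=proj(p,P)*3
        for Q in(q[:n],q[n:]): cv2.polylines(im,[np.round(Q).astype(np.int32)],True,col,1)
    cv2.polylines(im,[np.round(proj(p,matpts(664.8,25.8,-.05,['c']))*3).astype(np.int32)],True,(255,0,0),1)
    T.append(im[500:800,640:1040])
cv2.imwrite('pics/w11c.png',np.hstack(T))
```

```text
[6.63135933e+02 2.52507125e+01 6.23471541e-02]
```

View pics/w11c.png

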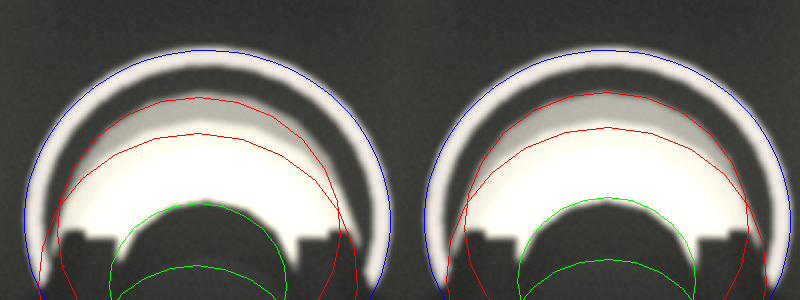

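Request:
send_rows --increments '[0,0,-0.04,0,0,0,-0.08,0,0,0,-0.11,0,0,0,-0.14,0,0,0,-0.16,0,0,0,-0.18,0,0,0,-0.18,0,0,0,-0.18,0,0,0,-0.18,0,0,0,-0.18,0]'

```text
time_s: 37.45
position: [663.2, 25.2, -1.1]
orientation: [[-0.008, 1.0, 0.001], [1.0, 0.008, 0.004], [0.004, 0.001, -1.0]]
contact_force: [-3.9, 0.1, 6.8]
grip_width: 0.338
```

Request:
send_rows --increments '[0,0,0,0,0,0,0,0,0,0,0,0,0,0,0,0,0,0,0.5,0,0,0,2,0,0,0,6,0,0,0,11,0,-2,-3,16,0,-3,-8,19,0]' --claw 8.7

```text
time_s: 38.7
position: [633.8, -53.2, 193.5]
orientation: [[-0.012, 1.0, 0.005], [1.0, 0.012, 0.005], [0.005, 0.006, -1.0]]
contact_force: [0.9, -0.5, -0.3]
grip_width: 0.999
```

Request:
send_rows --increments '[-1,-5,1,0,-3,-10,2,0,-4,-15,2,0,-6,-20,2,0,-8,-25,2,0,-9,-30,2,0,-9,-34,2,0,-9,-34,2,0,-9,-34,2,0,-9,-34,2,0]'

```text
time_s: 39.95
position: [544.6, -391.6, 214.1]
orientation: [[-0.014, 1.0, 0.006], [1.0, 0.014, 0.005], [0.005, 0.006, -1.0]]
contact_force: [0.8, -0.7, 0.2]
grip_width: 1.0
```

Run:
```python
from h import *
p=shot('wrist','w12.png')
v=check(p,'display_box',(508,-301,.31),[],'w12f.png',z0=0)
```

```text
display_box 0.7 [ 509.5 -302.1] 13.46 cost 0.064
```

View pics/w12f.png

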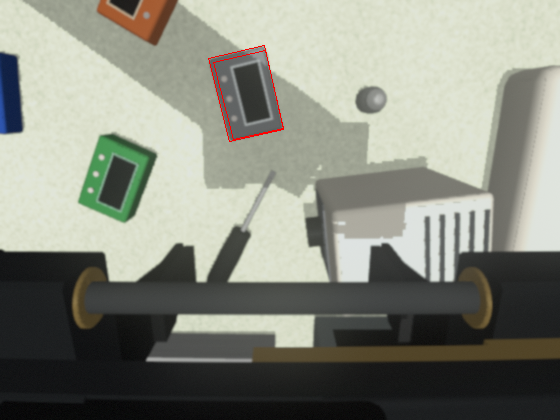

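Request:
send_rows --increments '[-2,4,-2,4,-3.5,8,-4,8,-3.5,9,-7,12.6,-3.5,9,-11,12.6,-3.5,9,-15,12.6,-3.5,9,-18,12.6,-3.5,9,-20.5,12.6,-3.5,9,-22.5,12.6,-3.5,9,-23.5,12.6,-3.5,9,-23.8,12.6]'

```text
time_s: 41.3
position: [509.5, -301.6, -24.2]
orientation: [[-0.232, 0.973, 0.005], [0.973, 0.232, 0.006], [0.005, 0.006, -1.0]]
contact_force: [-0.5, -0.4, -0.2]
grip_width: 1.002
```

Request:
send_rows --increments '[0,0,0,0,0,0,0,0,0,0,0,0,0,0,0,0,0,0,0,0,0,0,0,0,0,0,0,0,0,0,0,0,0,0,0,0,0,0,0,0]' --claw 4

```text
time_s: 42.55
position: [509.5, -301.8, -23.8]
orientation: [[-0.232, 0.973, 0.005], [0.973, 0.232, 0.006], [0.005, 0.006, -1.0]]
contact_force: [-1.3, 0.6, 6.3]
grip_width: 0.665
```

Request:
send_rows --increments '[0,0,2,0,0,0,6,0,1,2,9,-2,4,5,9.5,-5,7,9,9.5,-8,10,13,9.5,-11,13,17,9.5,-14,14.9,20.3,9,-16.3,14.9,20.3,7.5,-16.3,14.9,20.3,6.5,-16.3]'

```text
time_s: 43.8
position: [657.5, -99.4, 39.6]
orientation: [[0.05, 0.999, 0.004], [0.999, -0.05, 0.004], [0.004, 0.004, -1.0]]
contact_force: [-0.1, -0.6, -1.3]
grip_width: 0.666
```

Request:
send_rows --increments '[0,0,-0.2,0,0,0,-0.2,0,0,0,-0.2,0,0,0,-0.2,0,0,0,-0.2,0,0,0,-0.2,0,0,0,-0.2,0,0,0,-0.2,0,0,0,-0.2,0,0,0,-0.2,0]'

```text
time_s: 45.05
position: [657.4, -99.4, 37.5]
orientation: [[0.05, 0.999, 0.004], [0.999, -0.05, 0.004], [0.004, 0.004, -1.0]]
contact_force: [0.2, -0.2, -0.8]
grip_width: 0.664
```

Run:
```python
from h import *
p=shot('wrist','w13.png');s=arm.observe();o=s['position'];R=np.array(s['orientation']);print(o,np.degrees(np.arctan2(R[1,1],R[0,1])))
a=np.arctan2(R[1,1],R[0,1]);b=o[2]+24
T=[]
for i in(0,1):
    im=cv2.resize(p['image'],None,fx=2,fy=2,interpolation=2)
    if i:
        for th,v,z0,col in(('power_box',(658.2,-98.9,-.0515),3,(0,255,0)),('display_box',(o[0],o[1],a),b,(0,0,255))):
            P=pts(th,*v,z0)[0];q=proj(p,P)*2
            for Q in(q[:4],q[4:]): cv2.polylines(im,[np.round(Q).astype(np.int32)],True,col,1)
    T.append(im[180:580,360:760])
cv2.imwrite('pics/w13f.png',np.hstack(T))
```

```text
[657.43920621 -99.40215059  37.53545721] -2.870870839936208
```

View pics/w13f.png

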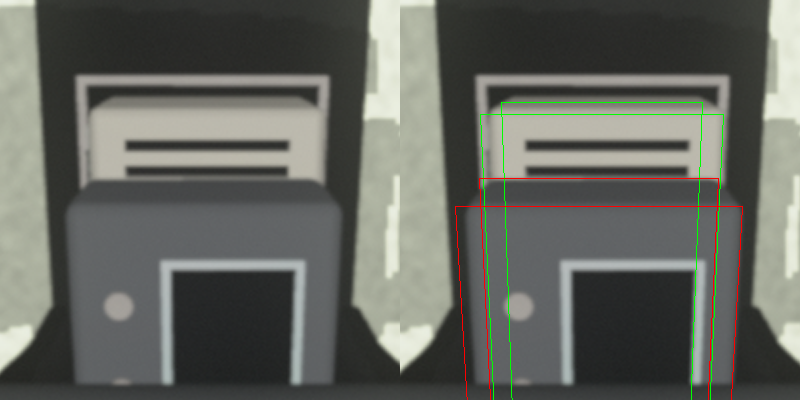

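Request:
send_rows --increments '[0.05,0.1,-0.3,0,0.1,0.18,-0.6,0,0.1,0.18,-0.8,0,0.1,0.18,-1.0,0,0.1,0.18,-1.15,0,0.1,0.18,-1.3,0,0.1,0.18,-1.4,0,0.1,0.18,-1.5,0,0.1,0.18,-1.55,0,0.1,0.18,-1.55,0]'

```text
time_s: 46.35
position: [658.4, -97.6, 22.0]
orientation: [[0.05, 0.999, 0.004], [0.999, -0.05, 0.004], [0.004, 0.004, -1.0]]
contact_force: [0.0, 0.6, -2.3]
grip_width: 0.664
```

Run:
```python
from h import *
p=shot('wrist','w14.png');s=arm.observe();o=s['position'];R=np.array(s['orientation']);print(o)
a=np.arctan2(R[1,1],R[0,1]);b=o[2]+24
T=[]
for i in(0,1):
    im=cv2.resize(p['image'],None,fx=2,fy=2,interpolation=2)
    if i:
        for th,v,z0,col in(('power_box',(659.4,-97.5,-.0515),3,(0,255,0)),('display_box',(o[0]+1.2,o[1],a),b,(0,0,255))):
            P=pts(th,*v,z0)[0];q=proj(p,P)*2
            for Q in(q[:4],q[4:]): cv2.polylines(im,[np.round(Q).astype(np.int32)],True,col,1)
    T.append(im[180:580,360:760])
cv2.imwrite('pics/w14f.png',np.hstack(T))
```

```text
[658.43698641 -97.606481    22.04367147]
```

View pics/w14f.png

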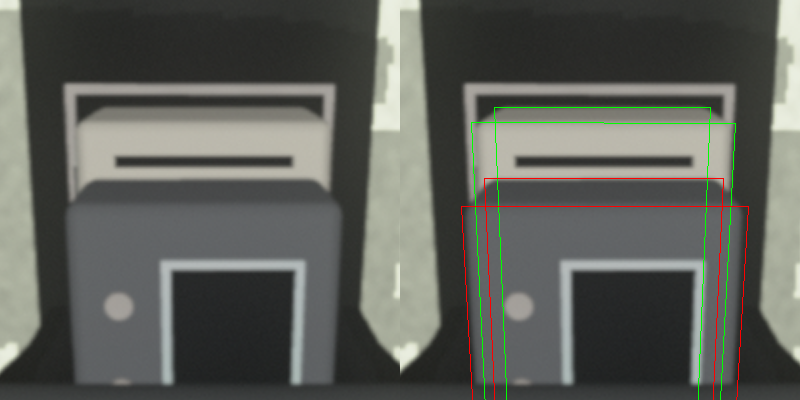

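Request:
send_rows --increments '[0,0.04,-0.08,0,0,0.04,-0.14,0,0,0.04,-0.19,0,0,0.04,-0.23,0,0,0.04,-0.27,0,0,0.04,-0.3,0,0,0.04,-0.3,0,0,0.04,-0.3,0,0,0.04,-0.3,0,0,0.04,-0.3,0]'

```text
time_s: 47.65
position: [658.5, -97.2, 19.3]
orientation: [[0.05, 0.999, 0.004], [0.999, -0.05, 0.004], [0.004, 0.004, -1.0]]
contact_force: [-1.6, -0.3, 3.5]
grip_width: 0.661
```

Request:
send_rows --increments '[0,0,0,0,0,0,0,0,0,0,0,0,0,0,0,0,0,0,0,0,0,0,0.5,0,0,0,2.5,0,0,0,6,0,0,0,10,0,0,-2,14,0]' --claw 8.7

```text
time_s: 48.9
position: [659.0, -115.2, 162.4]
orientation: [[0.047, 0.999, 0.006], [0.999, -0.047, 0.005], [0.005, 0.006, -1.0]]
contact_force: [0.5, -0.5, -0.1]
grip_width: 0.997
```

Request:
send_rows --increments '[0,-4,2,1,0,-9,4,2,0,-13,6,3,0,-13,7,3,0,-13,7,3,0,-13,7,3,0,-13,7,3,0,-13,7,3,0,-13,7,3,0,-13,7,3]'

```text
time_s: 50.15
position: [659.0, -245.2, 232.3]
orientation: [[-0.005, 1.0, 0.006], [1.0, 0.005, 0.005], [0.005, 0.006, -1.0]]
contact_force: [0.1, -0.1, 0.6]
grip_width: 0.995
```

Run:
```python
from h import *
p=shot('wrist','w15.png')
a=shot('scene','sc15.png');b=shot('side','sd15.png')
v=check(p,'power_box',(659,-97,-.05),[-1],None)
d=check(p,'display_box',(659,-97,-.05),[],'w15f.png',z0=43)
cv2.imwrite('pics/v15.png',np.hstack([cv2.resize(a['image'][180:330,130:410],(400,214),interpolation=2),cv2.resize(b['image'][120:270,200:480],(400,214),interpolation=2)]))
```

```text
no mask
display_box 0.73 [659.6 -95.8] -0.98 cost 0.06
```

View pics/w15.png

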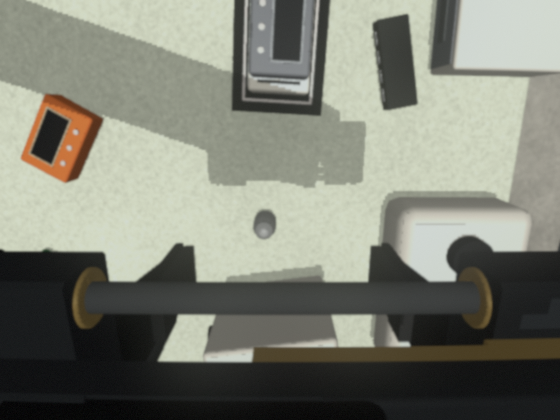

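View pics/v15.png

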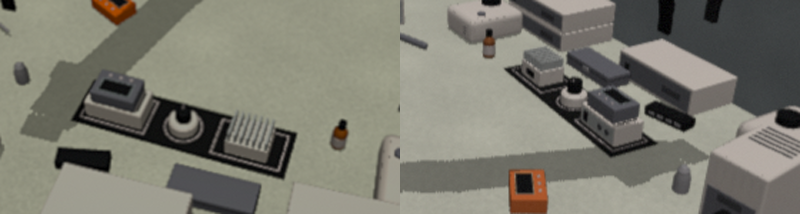

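Request:
send_rows --increments '[0,4,0,0,0,9,0,0,0,10,0,0,0,10,0,0,0,10,0,0,0,10,0,0,0,10,0,0,0,10,0,0,0,10,0,0,0,10,0,0]'

```text
time_s: 51.65
position: [659.0, -145.3, 232.4]
orientation: [[-0.005, 1.0, 0.006], [1.0, 0.005, 0.005], [0.005, 0.006, -1.0]]
contact_force: [0.7, -0.6, 0.1]
grip_width: 0.997
```

Run:
```python
from h import *
p=shot('wrist','w16.png');print(p['shot'])
r,c=fitmat([(p,['c'])],(664.7,25.7,-.052));print('circle',r,c)
d=check(p,'dial',(665,26,0),[],None)
e=check(p,'display_box',(659,-97,-.05),[],None,z0=43)
im=np.clip(p['image'].astype(float)*1.3,0,255).astype(np.uint8);im=cv2.resize(im[0:250,180:380],None,fx=2.4,fy=2.4,interpolation=2)
cv2.imwrite('pics/w16c.png',im)
```

```text
27
circle [ 6.64556247e+02  2.81082523e+01 -4.56080953e-02] -86.8795230263158
dial 0.83 [664.4  28.1] 4.7 cost 0.085
display_box 0.79 [659.  -96.8] -2.5 cost 0.034
```

View pics/w16c.png

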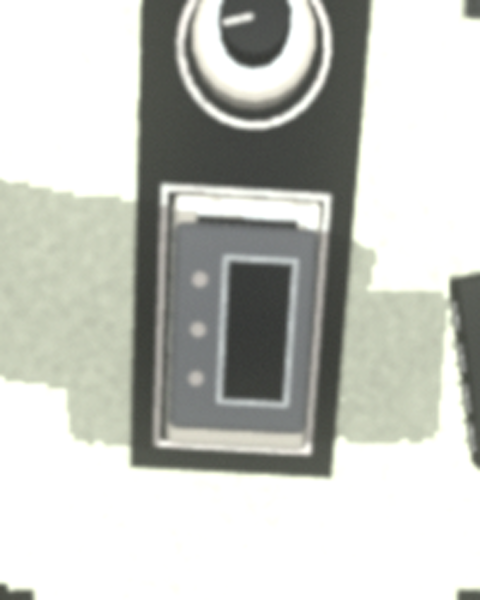

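Request:
send_rows --increments '[0,5,0,0,0,10,0,0,0,15,0,0,0,20,0,0,0,22,0,0,0,22,0,0,0,22,0,0,0,22,0,0,0,22,0,0,0,22,0,0]'

```text
time_s: 53.05
position: [659.0, 74.2, 232.4]
orientation: [[-0.005, 1.0, 0.006], [1.0, 0.005, 0.005], [0.005, 0.006, -1.0]]
contact_force: [0.1, -0.6, -0.2]
grip_width: 0.999
```

Run:
```python
from h import *
p=shot('wrist','w17.png')
r,c=fitmat([(p,[1,'c'])],(664.7,25.7,-.052));print(r,c, r[0]-125*np.sin(r[2]),r[1]+125*np.cos(r[2]))
v=check(p,'driver',(671,150,-.05),[],None)
d=check(p,'dial',(665,26,0),[],None)
im=np.clip(p['image'].astype(float)*1.3,0,255).astype(np.uint8);im=cv2.resize(im[0:250,180:380],None,fx=2.4,fy=2.4,interpolation=2)
cv2.imwrite('pics/w17c.png',im)
```

```text
[ 6.64870083e+02  2.53131393e+01 -5.31661042e-02] -60.984421875 671.5127159055115 150.13651625145945
driver 0.92 [671.6 150. ] -2.33 cost 0.048
dial 0.66 [664.6  26.5] 6.83 cost 0.15
```

View pics/w17c.png

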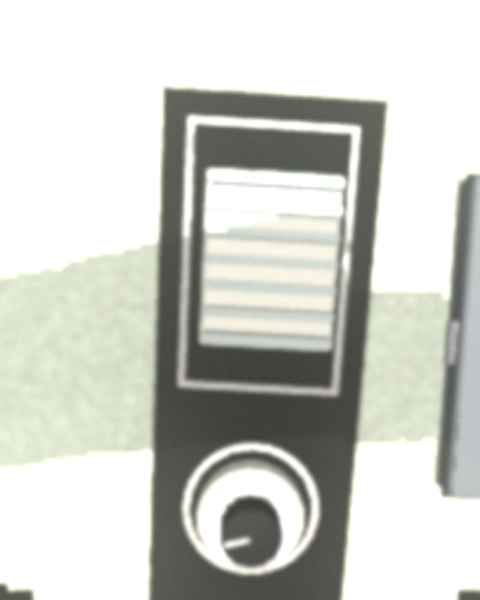

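Run:
```python
from h import *
print(arm.close_job())
```

```text
the job is handed in; nothing more can be done
None
```

I placed all four units as asked and handed the job in at about 53 s of the 96 s. The order was power box (rectangle nearer the lamp unit), driver (far rectangle), dial (circle), then the grey display box on top of the power box. Each was lowered until it touched before I released it.

Last checks with the wrist camera:

| Unit | Offset from its target | Turn against its target |
|---|---|---|
| Driver | about 0.1 mm | about 0.7° |
| Dial | under 1.5 mm (0.2 mm in one view, 1.2 mm in a poorer fit) | not applicable (round) |
| Power box | about 0.6 mm, checked before stacking | about 0.5° |
| Display box on power box | within about 1 mm | about 0.5° |

In the final scene and side views the oil bottle and the objective were still standing.

These things disagreed or failed along the way:

- **Fingertip height:** the real fingertips sit about 31 mm above the stated tool point. My first grasp therefore closed on top of the power box, pressing about 7 N and moving nothing. I worked with that offset from then on.
- **Scene camera:** it put the mat about 4 mm away in x from where the wrist camera did, so I aligned everything within single wrist pictures.
- **Power box after stacking:** the network no longer found it under the display box, so I checked the final stack by eye. One angled view also gave the display's turn as −1.0° where the view from overhead gave −2.5°; the mat is at −3.0°, and I took the overhead view.

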